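Pack two polished pump housings and their covers into the padded box

TASK

Pack the polished pump parts into the grey divided box, heavy pieces lowest: first stand both housings in the box, each in the foam cut-out of its own shape, and only when both are in, put on top of each housing the cover of its shape, centred, boss up, the square one corner over corner. Leave the two flap wheels and the oval cover where they lie, and do not drop any polished part.

Things in the scene. Friction and masses are not known exactly. Their poses are not given: they have to be found in the camera images.
- box: Grey open box, fixed: 200 mm (its x) by 300 mm (its y), walls 50 mm high, 5 mm thick, floor 5 mm. A divider of the same height and thickness along its x at y = 0 makes two equal compartments, each with a dark foam insert. Stands left or right of the robot's middle line, turned up to 0.6 rad; the loose things lie on the other side. Origin: centre of underside, z up.
- nest_round: Dark firm foam insert filling either compartment of the box (73.5 mm from the box's middle), fixed: 186 (x) by 136 (y) by 14 mm, axes parallel to the box's, with a round cut-out in the middle, diameter 100 mm, 10 mm deep, pale floor. Origin: centre of underside, 5 mm above the bench; the cut-out's floor is 4 mm above the origin.
- nest_square: The same foam insert in the other compartment, but with a square cut-out 100 by 100 mm, 10 mm deep, sides parallel to its x and y. Origin: centre of underside, 5 mm above the bench; the cut-out's floor is 4 mm above the origin.
- housing_round: Round aluminium pump housing, 0.33 to 0.53 kg, 52 mm tall, standing upright: foot flange of diameter 84 mm, 10 mm thick, above it a barrel of diameter 56 mm up to the flat, open-bored top; four small ribs at the barrel's foot reach up to 20 mm. Origin: centre of underside, z up along the barrel.
- housing_square: Square aluminium pump housing, 0.33 to 0.53 kg, 44 mm tall, standing upright: foot flange 84 by 84 mm, 10 mm thick, above it a body 54 by 54 mm up to the flat, open-bored top; four small ribs at the body's foot reach up to 20 mm. Origin: centre of underside, z up; x and y parallel to its sides.
- cover_round: Round polished aluminium cover, about 0.10 kg: disc of diameter 60 mm and 8 mm thick with a round boss in the middle, diameter 28 mm, standing 22 mm above the disc (30 mm in all). Lies flat, boss up. Belongs on the round housing. Origin: centre of its underside, z up.
- cover_square: Square polished aluminium cover, about 0.11 kg: plate 60 by 60 mm and 8 mm thick with a round boss in the middle, diameter 28 mm, standing 22 mm above the plate (30 mm in all). Lies flat, boss up. Belongs on the square housing. Origin: centre of its underside, z up; x and y are parallel to its sides.
- cover_oval: Oval two-bolt aluminium cover, 80 by 44 mm, 8 mm thick with a round boss 24 mm in diameter and 24 mm high in all. It is not of this job: leave it. Origin: centre of its underside; x along its length.
- wheel_large: Brown abrasive flap wheel lying flat, diameter 80 mm, 25 mm high. Leave it. Origin: centre of its underside.
- wheel_small: Brown abrasive flap wheel lying flat, diameter 60 mm, 20 mm high. Leave it. Origin: centre of underside. The four parts, the oval cover and both wheels lie mixed up, in any yaw, on a fixed 2 mm sheet of cardboard, their centres 100 mm or more apart.
Not all that is in view belongs to the job. What is shaped like the housing_round but purple, red or turquoise is not meant.

How it is judged (in metres and radians):
On the way, in this order (a step that is already met when the one before it is completed fails the run):
1. both housings stand in the foam cut-outs of their own shape, let go, with no cover on either yet (horizontal distance between housing_round and nest_round below 0.012 m and z of housing_round in the frame of nest_round between 0 and 0.008 m and angle between each of housing_round, housing_square's own z axis and vertical below 0.1 rad and horizontal distance between housing_square and nest_square below 0.012 m and z of housing_square in the frame of nest_square between 0 and 0.008 m and horizontal distance between each of cover_round, cover_square and housing_round above 0.05 m and horizontal distance between each of cover_round, cover_square and housing_square above 0.05 m and linear speed of each of housing_round, housing_square below 0.02 m/s and contact force between the fingers and housing_round below 0.1 N and contact force between the fingers and housing_square below 0.1 N), for 0.2 s.
2. the round cover lies on the round housing and the square cover on the square one (horizontal distance between housing_round and nest_round below 0.012 m and z of housing_round in the frame of nest_round between 0 and 0.008 m and angle between each of housing_round, housing_square, cover_round, cover_square's own z axis and vertical below 0.1 rad and horizontal distance between housing_square and nest_square below 0.012 m and z of housing_square in the frame of nest_square between 0 and 0.008 m and horizontal distance between cover_round and housing_round below 0.01 m and z of cover_round in the frame of housing_round between 0.048 and 0.056 m and horizontal distance between cover_square and housing_square below 0.01 m and z of cover_square in the frame of housing_square between 0.04 and 0.048 m and (angle between the x axis of cover_square and the x axis of housing_square, either way round below 0.25 rad or angle between the x axis of cover_square and the y axis of housing_square, either way round below 0.25 rad)), for 0.2 s.
At the end, for the whole second after the job is handed in: Each housing upright on the floor of the cut-out of its shape, within 12 mm of its centre; each cover flat, boss up, on the housing of its shape, centred within 10 mm, the square one turned at most 0.25 rad from its housing's sides; all released and at rest (all of step 2 and linear speed of each of housing_round, housing_square, cover_round, cover_square below 0.02 m/s); the robot touches nothing.
It fails at once if a flap wheel or the oval cover is moved by more than 25 mm (distance of any of cover_oval, wheel_large, wheel_small from where it was at the start of the episode above 0.025 m).
It fails at once if a housing or cover is dropped or thrown (moves faster than 0.7 m/s, a fall of about 25 mm, while the fingers do not hold it) ((linear speed of housing_round above 0.7 m/s and contact force between the fingers and housing_round below 0.1 N) or (linear speed of housing_square above 0.7 m/s and contact force between the fingers and housing_square below 0.1 N) or (linear speed of cover_round above 0.7 m/s and contact force between the fingers and cover_round below 0.1 N) or (linear speed of cover_square above 0.7 m/s and contact force between the fingers and cover_square below 0.1 N)).
It also fails if it takes over 102 s, if anything falls off the work surface, if the arm or the gripper's body presses on something with over 40 N, if the wrist force passes 120 N, or if a joint passes its speed limit or range.

ROBOT

A 6-joint arm with a two-finger parallel gripper is mounted at the origin on the work surface. World frame = base frame: x ahead of the robot, y to its left, z up, the work surface at z = 0. Lengths are in mm, angles in degrees, forces in N, time in s.
With the tool pointing down it reaches from about 300 to 850 mm from the base axis. Payload 4.2 kg.
Tool frame: the origin (TCP) lies on the centre line of the jaws, within the pads' length; the fingertips stand 11 mm ahead of it and the grasp point (between the pads) lies 8 mm behind it; z points along the fingers, y is the direction in which the jaws open and shut (so a half turn about z gives the same grasp; the last joint's range is limited). The gripper opens to 91 mm and grips with 3 to 60 N. Pads are 32 mm wide; open, the fingers measure 118 mm over their backs; the gripper's body (76 mm by 178 mm) begins 60 mm behind the grasp point.
Start: joints at [-76.433, 18.312, 89.639, -0, 72.044, -1.146], TCP at [146.045, -556.159, 224.976] pointing down, gripper open.
Joint ranges: [-177.97, 177.97], [-48.28, 115.42], [12.27, 149.76], [-77.06, 257.06], [2.81, 150.46], [-146.56, 146.56]. Speed limits (degrees/s): [147.25, 147.25, 180, 180, 180, 180].

INTERFACE

Orientations are given as [roll, pitch, yaw] about the fixed x, y, z axes, in that order (R = Rz(yaw) Ry(pitch) Rx(roll)).
In Python, from workcell import env, grab_frame gives the robot as it stands. The module is installed in compiled form; this text tells all that it offers.
- The arm moves only by the tool arm_command, never from a script. Its argument "series" is one flat list of numbers, 6 for each row, row after row: the shift along the world's x, y, z each as a share of 400 mm, from -1 to 1, then the turn, a rotation vector about the world's x, y, z each as a share of 45 degrees, from -1 to 1. A call has 1 to 20 rows; each row shifts and turns the commanded pose from where the row before left it; what a row does not reach is not made up. A row lasts 1/12 s, in which the tool goes at most 41.7 mm and 7.16 degrees, less where a joint would pass 70% of its speed; a pose out of reach is approached as far as the arm can. A call with a number of a shift or a turn outside -1 to 1 is refused whole. A call with a gripper value outside its range is refused whole. "hand" is the opening, from 0 (shut) to 1 (fully open), set as the call begins (left out, the last holds). The fingers move at their own pace and stop on an object; "newtons" is the grip in N (left out, the last holds). Time passes only in rows, so rows that do not move let the fingers close. It gives the time, the measured TCP pose, the force and the opening at its end, in the units of the state.
- env.state(): the state, without advancing time (a new reading comes with each control period).
- grab_frame(name): name is "scene" or "top" or "wrist"; returns a dict with "frame" (384x512x3 uint8, red, green, blue), "intrinsics" (3x3 intrinsics, pixels), "R" (3x3) and "t" (3): a world point X has camera coordinates R X + t; the wrist camera has in their place "tool_from_camera" (4x4, takes a point from camera to tool coordinates, whose origin is the TCP and whose axes are the flange's). Camera axes: x right, y down, z forward; pixel columns grow to the right and rows downward; lengths in mm; the calibration is good to about 2 mm. A picture is of the moment at which its call begins: read the wrist's pose just before it. There is no depth.
- env.job_done(): hands the job in, once; it reports no verdict.
The state is a dict: "time_s": time; "qpos": joint angles; "qvel": joint speeds; "effort": joint torques, N m; "ee_pos": TCP position; "ee_rot": TCP orientation; "force": force on the tool from outside, world axes, zero at the start; "torque": the same for the moment, N m; "gripper_width": finger opening in mm.
Only numpy, scipy, OpenCV 4.12 (cv2) and the standard library are available. Lean on these libraries where they do the work, as an engineer would, in place of code of your own. Each camera call takes 0.05 s, during which the arm holds its last target.

## Working session

There is one attempt and no reset: what is moved stays moved. The work goes in short steps, Python scripts to look and compute and a tool call to move; the robot and the scene stay as the last step left them, time stands still between calls to the robot, and variables do not carry over. Pictures are saved under pics/ and viewed, and the job is handed in when it is done.

Besides the shell and the picture viewer there is one more tool, called as name(argument=value, ...) on one line, values as JSON. arm_command: Moves the arm, as the interface text tells. Shift numbers are shares of 400 mm and turn numbers shares of 45 degrees, none past 1 either way. Its arguments: {"type":"object","properties":{"series":{"type":"array"},"hand":{"type":"number"},"newtons":{"type":"number"}},"required":["series"]}

```bash
mkdir -p pics
python3 - <<'E'
from workcell import env, grab_frame
import cv2
print(env.state())
for n in ["scene","top","wrist"]:
    f=grab_frame(n); cv2.imwrite(f"pics/{n}0.png",f["frame"][:,:,::-1])
    print(n,{k:v.tolist() if hasattr(v,'tolist') else v for k,v in f.items() if k!="frame"})
E
```

```text
{'time_s': 0.0, 'qpos': array([-7.64317023e+01,  1.83506776e+01,  8.97060104e+01, -1.19492672e-03,
        7.20426817e+01, -1.14719107e+00]), 'qvel': array([ 0.10935866, -0.01850088, -0.03643246, -0.00675712,  0.14383211,
        0.03031731]), 'effort': array([ 2.71452300e-04, -4.12454152e+01, -2.31971902e+01,  7.27266585e-02,
        4.58705937e-02, -1.40466973e-04]), 'ee_pos': array([ 145.93101019, -555.67893153,  224.13259466]), 'ee_rot': array([-1.79900628e+02, -8.53622177e-04,  1.47158574e+01]), 'force': array([0.44337547, 0.05733424, 0.46750772]), 'torque': array([0.04464329, 0.02758929, 0.01120879]), 'gripper_width': 91.34901220108192}
scene {'intrinsics': [[449.5917219787021, 0.0, 261.98651331863425], [0.0, 449.5917219787021, 183.40044636876317], [0.0, 0.0, 1.0]], 'R': [[-0.0896459689717291, 0.9958597746319569, -0.015063516093794763], [0.6960578661537011, 0.051826177745252285, -0.7161127664452535], [-0.7123672137406916, -0.07468170171002898, -0.6978220376406997]], 't': [114.90879034881003, -259.2639477197676, 1454.0718003835764]}
top {'intrinsics': [[387.3534205780777, 0.0, 255.88540515799238], [0.0, 387.3534205780777, 189.5575572986244], [0.0, 0.0, 1.0]], 'R': [[0.023271440183122452, -0.9997120000554462, 0.0058614858989190265], [-0.9980328848450069, -0.023572956828280065, -0.058091965660719724], [0.058213407731875166, -0.00449807197718306, -0.9982940280842768]], 't': [-85.4288463836687, 446.27037482844094, 969.7957413822584]}
wrist {'intrinsics': [[288.323696594533, 0.0, 254.2294438569455], [0.0, 288.323696594533, 194.79441198631585], [0.0, 0.0, 1.0]], 'tool_from_camera': [[-0.00022703924229351222, -0.955386128468267, -0.29535960113664456, 84.12597122158971], [0.9999998438873272, -0.00036771094748943764, 0.00042073029347725836, -0.35826390199822367], [-0.0005105668449986757, -0.2953594595049808, 0.9553860628052002, -160.05902187206837], [0.0, 0.0, 0.0, 1.0]]}
```

View pics/top0.png

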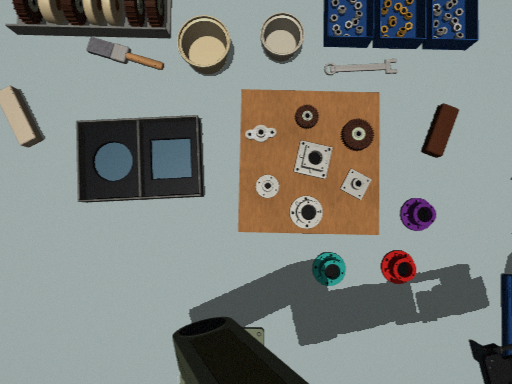

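View pics/scene0.png

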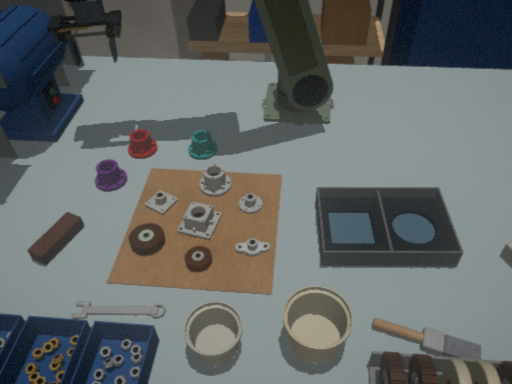

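View pics/wrist0.png

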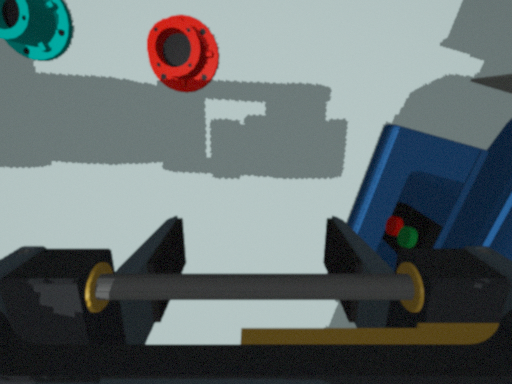

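The top view shows these things that could be confused:
- **Round housings:** the aluminium one at (306,212), with decoys in teal (329,268), red (399,266) and purple (418,213).
- **Square housing:** (313,159).
- **Covers:** round (267,187), square (356,184), and the oval one (262,132), which stays.
- **Wheels:** (307,116) and (358,134).
- **Nests:** round (114,161) and square (171,158).

I choose the aluminium parts on the cardboard. Next is a close crop and measurement.

```bash
cat > h.py <<'E'
import numpy as np, cv2
from workcell import env, grab_frame
from scipy.spatial.transform import Rotation as Ro
def cam(n):
    if n=="wrist":
        s=env.state(); f=grab_frame(n)
        T=np.eye(4); T[:3,:3]=Ro.from_euler('xyz',s['ee_rot'],degrees=True).as_matrix(); T[:3,3]=s['ee_pos']
        W=T@f['tool_from_camera']; R=W[:3,:3].T; t=-R@W[:3,3]
    else:
        f=grab_frame(n); R=f['R'];t=f['t']
    return f['frame'],f['intrinsics'],R,t
def ray(c,px,z):
    _,K,R,t=c
    px=np.atleast_2d(np.asarray(px,float)); d=np.c_[px,np.ones(len(px))]@np.linalg.inv(K).T@R
    C=-R.T@t; s=(z-C[2])/d[:,2]
    return (C+d*s[:,None])[:,:2]
def proj(c,X):
    _,K,R,t=c; p=(np.atleast_2d(X)@R.T+t)@K.T; return p[:,:2]/p[:,2:]
E
python3 - <<'E'
from h import *
c=cam("top"); im=c[0]
g=im[80:240,230:390]; cv2.imwrite("pics/c1.png",cv2.resize(g[:,:,::-1],None,fx=3.7,fy=3.7,interpolation=cv2.INTER_CUBIC))
g=im[105:210,65:215]; cv2.imwrite("pics/c2.png",cv2.resize(g[:,:,::-1],None,fx=5,fy=5,interpolation=cv2.INTER_CUBIC))
E
```

```text
(no output)
```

View pics/c1.png

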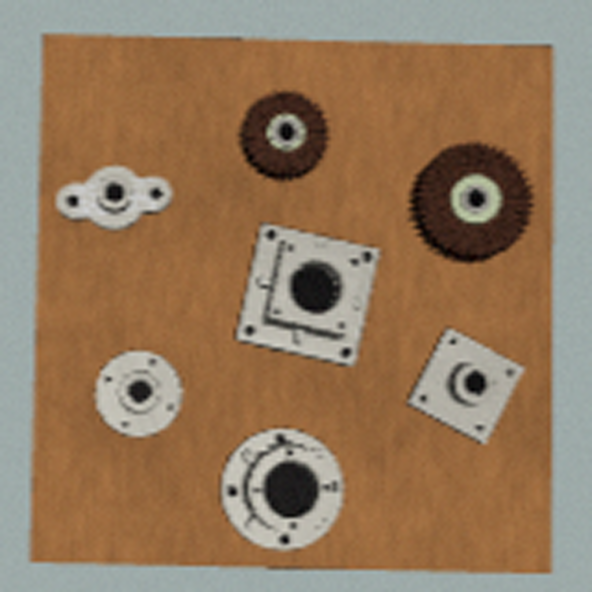

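View pics/c2.png

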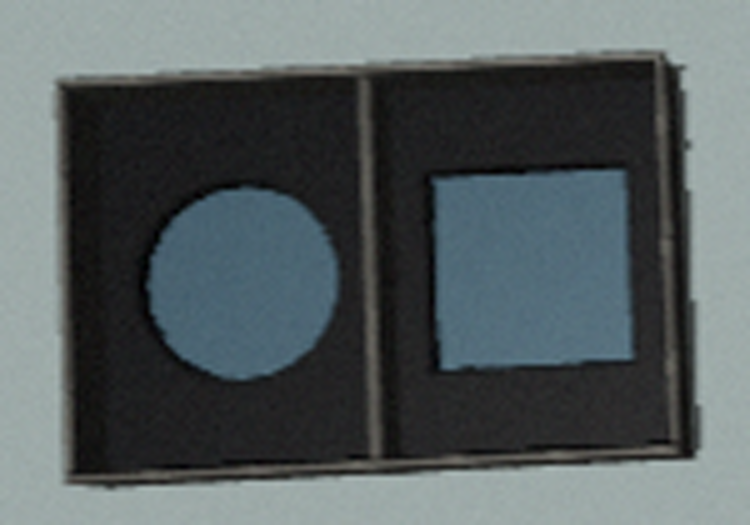

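The crops show the parts clearly: round housing at crop (285,489), square housing (308,295), round cover (139,393), square cover (466,385). In the box crop the round nest is at (243,283) and the square nest at (533,269).

```bash
cat > m.py <<'E'
from h import *
names={"hr":((306,212),12),"hs":((313,159),12),"cr":((267,187),10),"cs":((356,184),10),"ov":((262,132),10)}
c=cam("top"); im=c[0]; hsv=cv2.cvtColor(im,cv2.COLOR_RGB2HSV)
roi=np.zeros(im.shape[:2],bool); roi[92:232,242:378]=1
m=((hsv[...,1]<70)&(hsv[...,2]>100)&roi).astype(np.uint8)
cs,_=cv2.findContours(m,cv2.RETR_EXTERNAL,cv2.CHAIN_APPROX_NONE)
def yaw(P): # min-area rect
    r=cv2.minAreaRect(P.astype(np.float32)); return r
for q in cs:
    if cv2.contourArea(q)<150: continue
    ctr=q[:,0].mean(0)
    k=min(names,key=lambda n:np.hypot(*(ctr-names[n][0])))
    P=ray(c,q[:,0],names[k][1]); r=yaw(P); (x,y),rad=cv2.minEnclosingCircle(P.astype(np.float32))
    M=cv2.moments(P.astype(np.float32).reshape(-1,1,2))
    print(k,ctr.round(1),"rect",np.round(r[0],1),np.round(r[1],1),round(r[2],1),"circ",round(x,1),round(y,1),round(rad,1),"mom",round(M['m10']/M['m00'],1),round(M['m01']/M['m00'],1))
# nests
b=((hsv[...,0]>90)&(hsv[...,0]<115)&(hsv[...,1]>70)&(hsv[...,2]>60)).astype(np.uint8)
b[:,:70]=0;b[:,210:]=0;b[:110]=0;b[210:]=0
cs,_=cv2.findContours(b,cv2.RETR_EXTERNAL,cv2.CHAIN_APPROX_NONE)
for q in cs:
    if cv2.contourArea(q)<300: continue
    P=ray(c,q[:,0],9); r=yaw(P); print("nest",q[:,0].mean(0).round(1),np.round(r[0],1),np.round(r[1],1),round(r[2],1))
# wheels
w=((hsv[...,2]<75)&roi).astype(np.uint8)
cs,_=cv2.findContours(w,cv2.RETR_EXTERNAL,cv2.CHAIN_APPROX_NONE)
for q in cs:
    if cv2.contourArea(q)<250: continue
    P=ray(c,q[:,0],22);(x,y),rad=cv2.minEnclosingCircle(P.astype(np.float32)); print("dark",x,y,rad)
# box rim corners from crop, z=50
C=np.array([[60,80],[660,57],[680,452],[70,477]])/5+[65,105]
P=ray(c,C,50); print("box",P.round(1),P.mean(0))
E
python3 m.py
```

```text
hr [305.9 211.9] rect [ 394.4 -203.3] [81.  81.2] 1.0 circ 394.9 -202.8 41.8 mom 394.9 -202.9
cr [267. 186.] rect [ 458.1 -103.1] [56.2 56.1] 1.3 circ 458.1 -103.1 29.9 mom 458.4 -103.1
cs [355.6 183.8] rect [ 469.4 -328.5] [60.2 59.9] 64.0 circ 469.5 -328.9 41.4 mom 469.1 -328.8
hs [312.8 159.2] rect [ 529.6 -218.7] [84.2 83.5] 78.5 circ 529.9 -218.7 57.4 mom 529.6 -218.5
ov [260. 133.] rect [594.1 -82.2] [41.5 77.1] 1.4 circ 595.3 -82.1 39.1 mom 594.1 -82.8
nest [113.3 161.2] [512.7 290.8] [96.  96.3] 28.5
nest [171.2 158.5] [523.2 143.7] [98.9 99.9] 4.3
dark 593.2426147460938 -327.8527526855469 41.26382064819336
dark 636.9266967773438 -199.35511779785156 29.922927856445312
box [[604.6 369.3]
 [623.4  74.7]
 [428.6  58.7]
 [409.4 354.7]] [516.49119842 214.36183829]
```

arm_command(series=[0.0686, 0.0602, -0.009, 0, 0, 0.101, 0.0686, 0.0602, -0.009, 0, 0, 0.101, 0.0686, 0.0602, -0.009, 0, 0, 0.101, 0.0686, 0.0602, -0.009, 0, 0, 0.101, 0.0686, 0.0602, -0.009, 0, 0, 0.101, 0.0686, 0.0602, -0.009, 0, 0, 0.101, 0.0686, 0.0602, -0.009, 0, 0, 0.101, 0.0686, 0.0602, -0.009, 0, 0, 0.101, 0.0686, 0.0602, -0.009, 0, 0, 0.101, 0.0686, 0.0602, -0.009, 0, 0, 0.101, 0.0686, 0.0602, -0.009, 0, 0, 0.101, 0.0686, 0.0602, -0.009, 0, 0, 0.101, 0.0686, 0.0602, -0.009, 0, 0, 0.101, 0.0686, 0.0602, -0.009, 0, 0, 0.101, 0, 0, 0, 0, 0, 0, 0, 0, 0, 0, 0, 0], hand=1)

```text
time_s: 1.58
ee_pos: [531.1, -217.7, 173.9]
ee_rot: [-179.9, -0.0, 78.5]
force: [-0.2, 0.1, 0.9]
gripper_width: 90.7
```

Run:
```python
from h import *
c=cam("wrist"); s=env.state(); print(s['time_s'],s['ee_pos'],s['ee_rot'],s['qpos'])
im=c[0]; cv2.imwrite("pics/w1.png",cv2.resize(im[:,:,::-1],None,fx=1.5,fy=1.5))
for n,X in {"hs":(529.6,-218.6,12),"hst":(529.6,-218.6,46),"hr":(394.7,-203,12),"cs":(469.3,-328.7,10),"cr":(458.3,-103.1,10)}.items(): print(n,proj(c,X).round(1))
```

```text
1.6333 [ 530.15142514 -218.61532461  174.18453509] [-1.79939259e+02  1.59603082e-02  7.84026209e+01] [-2.35425991e+01  2.02726203e+01  9.43417631e+01 -3.09899227e-02
  6.54417416e+01 -1.19323177e+01]
hs [[253.4 183.2]]
hst [[253.2 191.6]]
hr [[137.4 192.8]]
cs [[224.5 273.1]]
cr [[165.6  92.4]]
```

View pics/w1.png

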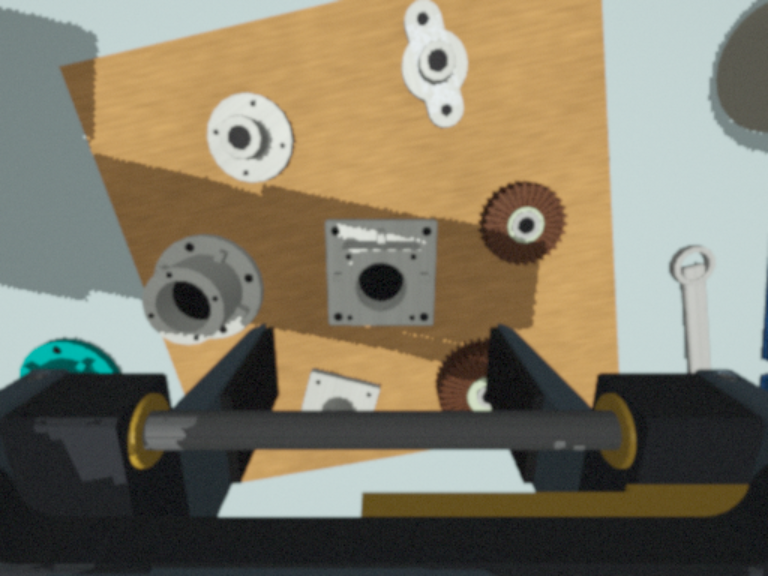

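The wrist view confirms the square housing at (382,272) of the enlarged picture, within about 2 mm of the top-view estimate and with its sides aligned to the jaws. Descending.

arm_command(series=[0, 0.0005, -0.06, 0, 0, 0, 0, 0.0005, -0.06, 0, 0, 0, 0, 0.0005, -0.06, 0, 0, 0, 0, 0.0005, -0.06, 0, 0, 0, 0, 0, -0.06, 0, 0, 0, 0, 0, -0.03, 0, 0, 0, 0, 0, -0.015, 0, 0, 0, 0, 0, 0, 0, 0, 0, 0, 0, 0, 0, 0, 0])

```text
time_s: 2.38
ee_pos: [530.1, -219.1, 37.2]
ee_rot: [180.0, 0.0, 78.3]
force: [-0.4, 0.0, 0.4]
gripper_width: 90.8
```

arm_command(series=[0, 0, 0, 0, 0, 0, 0, 0, 0, 0, 0, 0, 0, 0, 0, 0, 0, 0, 0, 0, 0, 0, 0, 0, 0, 0, 0, 0, 0, 0, 0, 0, 0, 0, 0, 0, 0, 0, 0, 0, 0, 0, 0, 0, 0, 0, 0, 0], hand=0, newtons=40)

```text
time_s: 3.05
ee_pos: [530.2, -218.2, 36.8]
ee_rot: [180.0, -0.0, 78.3]
force: [-1.2, -0.2, 3.0]
gripper_width: 53.7
```

arm_command(series=[0, 0, 0.02, 0, 0, 0, 0, 0, 0.06, 0, 0, 0, 0, 0, 0.07, 0, 0, 0, 0, 0, 0.06, 0, 0, 0, 0, 0, 0.04, 0, 0, 0, 0, 0, 0, 0, 0, 0])

```text
time_s: 3.55
ee_pos: [532.0, -218.9, 140.0]
ee_rot: [179.6, 0.1, 78.3]
force: [1.1, -0.1, -4.3]
gripper_width: 53.8
```

arm_command(series=[-0.0011, 0.0566, 0, 0, 0, 0.0221, -0.0011, 0.0566, 0, 0, 0, 0.0221, -0.0011, 0.0566, 0, 0, 0, 0.0221, -0.0011, 0.0566, 0, 0, 0, 0.0221, -0.0011, 0.0566, 0, 0, 0, 0.0221, -0.0011, 0.0566, 0, 0, 0, 0.0221, -0.0011, 0.0566, 0, 0, 0, 0.0221, -0.0011, 0.0566, 0, 0, 0, 0.0221, -0.0011, 0.0566, 0, 0, 0, 0.0221, -0.0011, 0.0566, 0, 0, 0, 0.0221, -0.0011, 0.0566, 0, 0, 0, 0.0221, -0.0011, 0.0566, 0, 0, 0, 0.0221, -0.0011, 0.0566, 0, 0, 0, 0.0221, -0.0011, 0.0566, 0, 0, 0, 0.0221, -0.0011, 0.0566, 0, 0, 0, 0.0221, -0.0011, 0.0566, 0, 0, 0, 0.0221, 0, 0, 0, 0, 0, 0, 0, 0, 0, 0, 0, 0])

```text
time_s: 5.05
ee_pos: [521.9, 144.6, 134.8]
ee_rot: [-179.8, 0.1, 94.4]
force: [-0.2, -1.5, -5.2]
gripper_width: 54.0
```

Run:
```python
from h import *
c=cam("wrist"); s=env.state(); print(s['time_s'],s['ee_pos'],s['ee_rot'],s['gripper_width'],s['force'])
im=c[0]; cv2.imwrite("pics/w2.png",cv2.resize(im[:,:,::-1],None,fx=1.5,fy=1.5))
for n,X in {"ns":(523.2,143.8,19),"nr":(512.7,290.8,9)}.items(): print(n,proj(c,X).round(1)*1.5)
```

```text
5.1 [522.04583304 143.77795237 135.05617457] [-1.79821675e+02  6.60401366e-02  9.43154536e+01] 54.03470755527683 [-0.97378761  0.63829249 -4.40553779]
ns [[383.7 291.9]]
nr [[385.35  47.7 ]]
```

View pics/w2.png

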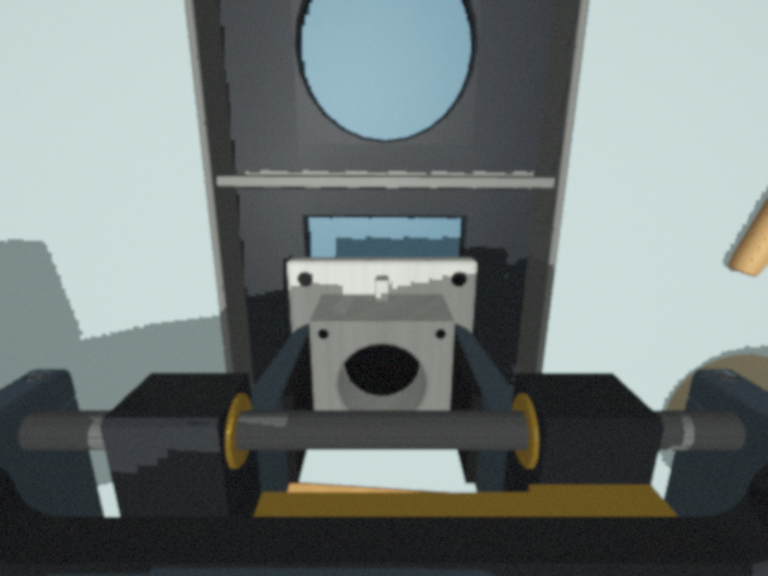

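Run:
```python
from h import *
c=cam("wrist")
for n,X in {"sq far edge":(519.6,193.7,19),"rnd near edge":(516.3,240.9,19),"div":(517.9,217.2,55),"rnd near9":(516.3,240.9,9)}.items(): print(n,proj(c,X).round(1)*1.5)
print(ray(c,[[385.5/1.5,216/1.5]],19),ray(c,[[385.5/1.5,141/1.5]],19))
```

```text
sq far edge [[384.   214.95]]
rnd near edge [[384.6 135.6]]
div [[384.3  179.25]]
rnd near9 [[384.45 136.35]]
[[520.60583889 193.15384888]] [[517.11107518 237.9037037 ]]
```

The square cut-out spans columns 307–464 with its far edge at row 216, and the housing flange spans 288–476. They are aligned within about 2 mm, so I shift 1.5 mm in x and lower.

arm_command(series=[0.003, 0, -0.045, 0, 0, 0, 0, 0, -0.05, 0, 0, 0, 0, 0, -0.045, 0, 0, 0, 0, 0, -0.035, 0, 0, 0, 0, 0, -0.025, 0, 0, 0, 0, 0, -0.0125, 0, 0, 0, 0, 0, -0.006, 0, 0, 0, 0, 0, 0, 0, 0, 0, 0, 0, 0, 0, 0, 0])

```text
time_s: 5.9
ee_pos: [525.0, 144.0, 49.8]
ee_rot: [179.9, -0.0, 94.2]
force: [-0.8, -0.7, -4.8]
gripper_width: 53.7
```

arm_command(series=[-0.001, 0, -0.006, 0, 0, 0, -0.001, 0, -0.005, 0, 0, 0, 0, 0, -0.0035, 0, 0, 0, 0, 0, 0, 0, 0, 0, 0, 0, 0, 0, 0, 0])

```text
time_s: 6.32
ee_pos: [523.7, 144.1, 43.8]
ee_rot: [180.0, -0.0, 94.3]
force: [-0.4, -0.2, -1.4]
gripper_width: 53.6
```

arm_command(series=[0, 0, -0.001, 0, 0, 0, 0, 0, 0, 0, 0, 0, 0, 0, 0, 0, 0, 0, 0, 0, 0, 0, 0, 0, 0, 0, 0, 0, 0, 0, 0, 0, 0, 0, 0, 0], hand=0.95)

```text
time_s: 6.82
ee_pos: [523.7, 144.0, 43.1]
ee_rot: [180.0, -0.0, 94.3]
force: [-0.5, -0.6, 0.7]
gripper_width: 86.4
```

arm_command(series=[0, 0, 0.04, 0, 0, 0, 0, 0, 0.07, 0, 0, 0, 0, 0, 0.07, 0, 0, 0, 0, 0, 0.07, 0, 0, 0])

```text
time_s: 7.15
ee_pos: [523.3, 143.9, 143.9]
ee_rot: [-180.0, 0.0, 94.3]
force: [-0.1, 0.3, 1.1]
gripper_width: 86.6
```

arm_command(series=[-0.0215, -0.0578, 0, 0, 0, -0.0064, -0.0215, -0.0578, 0, 0, 0, -0.0064, -0.0215, -0.0578, 0, 0, 0, -0.0064, -0.0215, -0.0578, 0, 0, 0, -0.0064, -0.0215, -0.0578, 0, 0, 0, -0.0064, -0.0215, -0.0578, 0, 0, 0, -0.0064, -0.0215, -0.0578, 0, 0, 0, -0.0064, -0.0215, -0.0578, 0, 0, 0, -0.0064, -0.0215, -0.0578, 0, 0, 0, -0.0064, -0.0215, -0.0578, 0, 0, 0, -0.0064, -0.0215, -0.0578, 0, 0, 0, -0.0064, -0.0215, -0.0578, 0, 0, 0, -0.0064, -0.0215, -0.0578, 0, 0, 0, -0.0064, -0.0215, -0.0578, 0, 0, 0, -0.0064, -0.0215, -0.0578, 0, 0, 0, -0.0064, 0, 0, 0, 0, 0, 0, 0, 0, 0, 0, 0, 0, 0, 0, 0, 0, 0, 0])

```text
time_s: 8.65
ee_pos: [394.6, -202.4, 142.9]
ee_rot: [180.0, -0.0, 89.9]
force: [0.9, -0.2, 0.1]
gripper_width: 87.0
```

Run:
```python
from h import *
c=cam("wrist"); s=env.state(); print(s['time_s'],s['ee_pos'],s['ee_rot'],s['gripper_width'],s['force'])
im=c[0]; cv2.imwrite("pics/w3.png",cv2.resize(im[:,:,::-1],None,fx=1.5,fy=1.5))
for n,X in {"hr12":(394.7,-203,12),"hr54":(394.7,-203,54),"cr":(458.3,-103.1,32)}.items(): print(n,proj(c,X).round(1)*1.5)
```

```text
8.7 [ 394.72558575 -202.11868071  142.95028528] [ 1.79993102e+02 -2.41363912e-02  8.99627542e+01] 86.8798754280322 [ 0.13413127  0.31702447 -0.01697411]
hr12 [[381.45 285.45]]
hr54 [[381.45 304.8 ]]
cr [[489.3 131.7]]
```

View pics/w3.png

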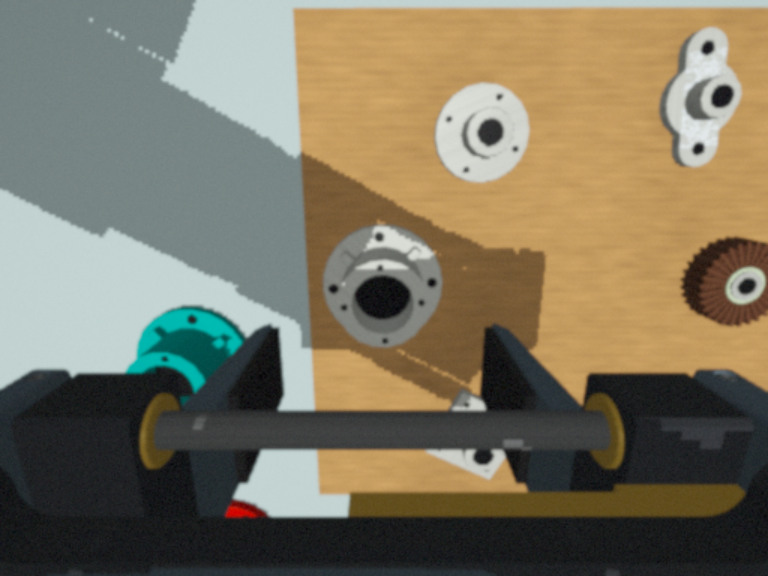

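The gray round housing's flange is centred at (383,286), against a predicted (381,285). The teal (190,350) and red ones are clear of the jaws. Descending.

arm_command(series=[0, 0, -0.05, 0, 0, 0, 0, 0, -0.06, 0, 0, 0, 0, 0, -0.06, 0, 0, 0, 0, 0, -0.05, 0, 0, 0, 0, 0, -0.03, 0, 0, 0, 0, 0, -0.0125, 0, 0, 0, 0, 0, 0, 0, 0, 0])

```text
time_s: 9.28
ee_pos: [394.3, -201.6, 37.1]
ee_rot: [-179.9, -0.1, 90.0]
force: [0.4, 0.6, 0.0]
gripper_width: 86.4
```

arm_command(series=[0, 0, 0, 0, 0, 0, 0, 0, 0, 0, 0, 0, 0, 0, 0, 0, 0, 0, 0, 0, 0, 0, 0, 0, 0, 0, 0, 0, 0, 0, 0, 0, 0, 0, 0, 0, 0, 0, 0, 0, 0, 0, 0, 0, 0, 0, 0, 0], hand=0, newtons=40)

```text
time_s: 9.95
ee_pos: [395.0, -203.0, 38.5]
ee_rot: [179.9, 0.0, 89.9]
force: [-0.7, 1.2, 5.1]
gripper_width: 55.2
```

arm_command(series=[0, 0, 0.02, 0, 0, 0, 0, 0, 0.06, 0, 0, 0, 0, 0, 0.07, 0, 0, 0, 0, 0, 0.06, 0, 0, 0, 0, 0, 0.04, 0, 0, 0, 0, 0, 0, 0, 0, 0])

```text
time_s: 10.45
ee_pos: [396.0, -203.6, 140.7]
ee_rot: [179.7, 0.2, 89.9]
force: [0.9, -0.3, -5.6]
gripper_width: 55.3
```

arm_command(series=[0.0148, 0.0616, 0, 0, 0, 0.0048, 0.0148, 0.0616, 0, 0, 0, 0.0048, 0.0148, 0.0616, 0, 0, 0, 0.0048, 0.0148, 0.0616, 0, 0, 0, 0.0048, 0.0148, 0.0616, 0, 0, 0, 0.0048, 0.0148, 0.0616, 0, 0, 0, 0.0048, 0.0148, 0.0616, 0, 0, 0, 0.0048, 0.0148, 0.0616, 0, 0, 0, 0.0048, 0.0148, 0.0616, 0, 0, 0, 0.0048, 0.0148, 0.0616, 0, 0, 0, 0.0048, 0.0148, 0.0616, 0, 0, 0, 0.0048, 0.0148, 0.0616, 0, 0, 0, 0.0048, 0.0148, 0.0616, 0, 0, 0, 0.0048, 0.0148, 0.0616, 0, 0, 0, 0.0048, 0.0148, 0.0616, 0, 0, 0, 0.0048, 0.0148, 0.0616, 0, 0, 0, 0.0048, 0.0148, 0.0616, 0, 0, 0, 0.0048, 0.0148, 0.0616, 0, 0, 0, 0.0048, 0.0148, 0.0616, 0, 0, 0, 0.0048, 0.0148, 0.0616, 0, 0, 0, 0.0048])

```text
time_s: 12.12
ee_pos: [511.7, 290.5, 135.5]
ee_rot: [-179.8, 0.1, 94.3]
force: [0.8, 0.1, -4.2]
gripper_width: 55.8
```

arm_command(series=[0, 0, 0, 0, 0, 0, 0, 0, 0, 0, 0, 0])

```text
time_s: 12.28
ee_pos: [511.8, 290.4, 135.5]
ee_rot: [-179.8, 0.1, 94.4]
force: [-0.2, -0.6, -4.7]
gripper_width: 55.2
```

Run:
```python
from h import *
c=cam("wrist"); s=env.state(); print(s['time_s'],s['ee_pos'],s['ee_rot'],s['gripper_width'],s['force'])
im=c[0]; cv2.imwrite("pics/w4.png",cv2.resize(im[:,:,::-1],None,fx=1.5,fy=1.5))
for n,X in {"nr far":(509.2,340.7,19),"nr":(512.7,290.8,19)}.items(): print(n,proj(c,X).round(1)*1.5)
```

```text
12.3333 [511.57200762 289.36373648 135.72996951] [-1.79755440e+02  1.44502172e-01  9.43109159e+01] 55.410375846957976 [ 0.14107918 -0.59911468 -5.11634139]
nr far [[384.  214.2]]
nr [[383.4  289.65]]
```

View pics/w4.png

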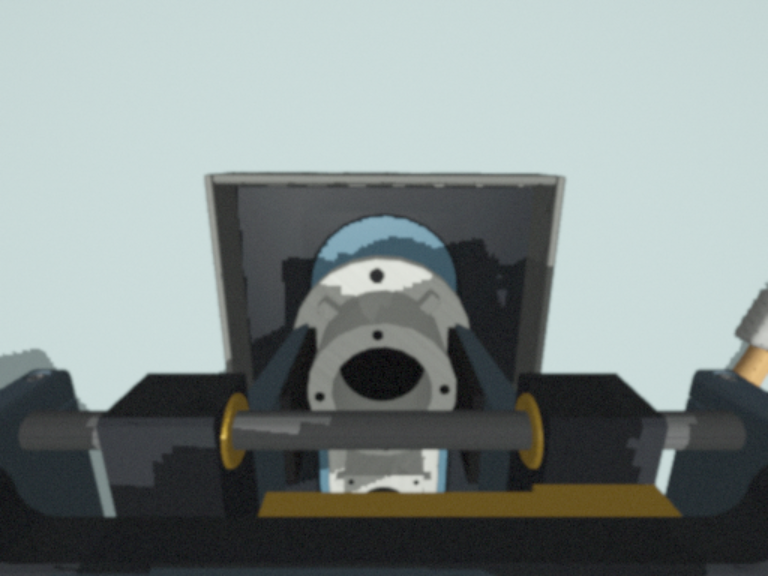

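The round cut-out's far edge is at (385,216), against a predicted (384,214). Square housing visible seated below. Lowering with +1.5 mm in x.

arm_command(series=[0.004, 0, -0.045, 0, 0, 0, 0, 0, -0.05, 0, 0, 0, 0, 0, -0.045, 0, 0, 0, 0, 0, -0.035, 0, 0, 0, 0, 0, -0.025, 0, 0, 0, 0, 0, -0.0125, 0, 0, 0, 0, 0, 0, 0, 0, 0, 0, 0, 0, 0, 0, 0])

```text
time_s: 13.0
ee_pos: [514.8, 289.7, 53.2]
ee_rot: [180.0, -0.0, 94.2]
force: [-0.3, 0.2, -3.8]
gripper_width: 55.2
```

arm_command(series=[-0.001, 0.0005, -0.007, 0, 0, 0, -0.001, 0, -0.0065, 0, 0, 0, 0, 0, -0.005, 0, 0, 0, 0, 0, -0.0025, 0, 0, 0, 0, 0, 0, 0, 0, 0, 0, 0, 0, 0, 0, 0])

```text
time_s: 13.5
ee_pos: [513.8, 290.3, 45.6]
ee_rot: [180.0, -0.0, 94.3]
force: [-3.1, -1.3, 3.6]
gripper_width: 55.3
```

Contact is felt at the expected height. Releasing.

arm_command(series=[0, 0, 0, 0, 0, 0, 0, 0, 0, 0, 0, 0, 0, 0, 0, 0, 0, 0, 0, 0, 0, 0, 0, 0, 0, 0, 0, 0, 0, 0, 0, 0, 0, 0, 0, 0], hand=0.95)

```text
time_s: 14.0
ee_pos: [513.9, 290.2, 44.5]
ee_rot: [180.0, -0.0, 94.3]
force: [0.0, 1.0, 0.0]
gripper_width: 86.5
```

arm_command(series=[0, 0, 0.04, 0, 0, 0, 0, 0, 0.08, 0, 0, 0, 0, 0, 0.08, 0, 0, 0, 0, 0, 0.08, 0, 0, 0, 0, 0, 0, 0, 0, 0])

```text
time_s: 14.42
ee_pos: [517.3, 292.1, 163.4]
ee_rot: [179.3, -0.3, 94.3]
force: [1.3, 0.3, 0.1]
gripper_width: 87.0
```

Run:
```python
from h import *
s=env.state(); print(s['time_s'],s['ee_pos'],s['force'])
c=cam("wrist"); cv2.imwrite("pics/w5.png",cv2.resize(c[0][:,:,::-1],None,fx=1.5,fy=1.5))
c=cam("scene"); g=c[0][170:280,300:470]; cv2.imwrite("pics/s5.png",cv2.resize(g[:,:,::-1],None,fx=4.5,fy=4.5,interpolation=cv2.INTER_CUBIC))
```

```text
14.4167 [517.275448   292.11962117 163.40741198] [1.28889402 0.27250425 0.13168896]
```

View pics/w5.png

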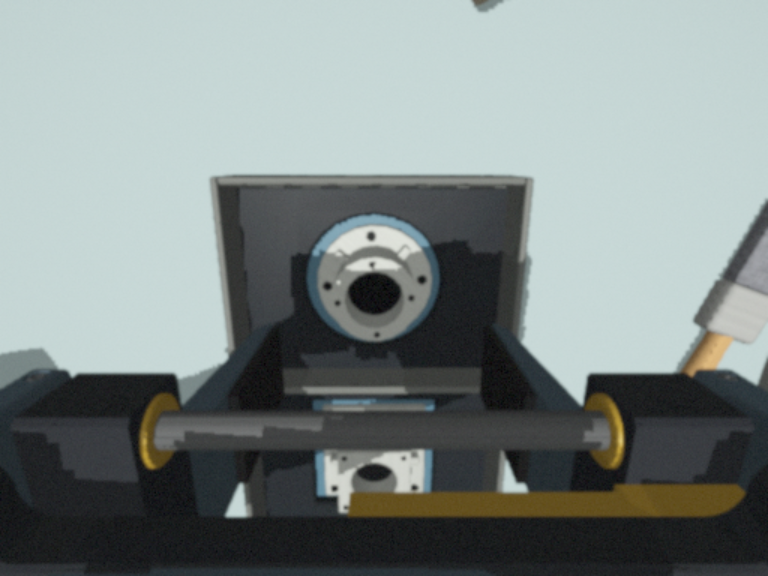

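View pics/s5.png

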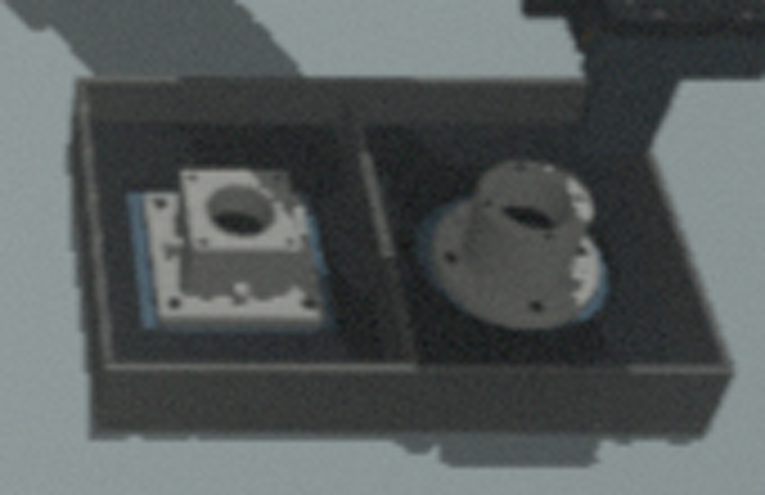

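Both housings are seated: the round one at (373,278) inside its blue ring, the square one inside its cut-out. The job's first step is met with the fingers away. Next the round cover.

arm_command(series=[-0.0082, -0.0578, 0, 0, 0, -0.0056, -0.0082, -0.0578, 0, 0, 0, -0.0056, -0.0082, -0.0578, 0, 0, 0, -0.0056, -0.0082, -0.0578, 0, 0, 0, -0.0056, -0.0082, -0.0578, 0, 0, 0, -0.0056, -0.0082, -0.0578, 0, 0, 0, -0.0056, -0.0082, -0.0578, 0, 0, 0, -0.0056, -0.0082, -0.0578, 0, 0, 0, -0.0056, -0.0082, -0.0578, 0, 0, 0, -0.0056, -0.0082, -0.0578, 0, 0, 0, -0.0056, -0.0082, -0.0578, 0, 0, 0, -0.0056, -0.0082, -0.0578, 0, 0, 0, -0.0056, -0.0082, -0.0578, 0, 0, 0, -0.0056, -0.0082, -0.0578, 0, 0, 0, -0.0056, -0.0082, -0.0578, 0, 0, 0, -0.0056, -0.0082, -0.0578, 0, 0, 0, -0.0056, -0.0082, -0.0578, 0, 0, 0, -0.0056, 0, 0, 0, 0, 0, 0, 0, 0, 0, 0, 0, 0], hand=0.65)

```text
time_s: 16.1
ee_pos: [456.9, -103.3, 155.2]
ee_rot: [-179.8, -0.1, 89.8]
force: [0.3, -0.8, -0.3]
gripper_width: 59.3
```

Run:
```python
from h import *
s=env.state(); print(s['time_s'],s['ee_pos'],s['ee_rot'],s['gripper_width'])
c=cam("wrist"); cv2.imwrite("pics/w6.png",cv2.resize(c[0][:,:,::-1],None,fx=1.5,fy=1.5))
for n,X in {"cr10":(458.3,-103.1,10),"cr32":(458.3,-103.1,32)}.items(): print(n,proj(c,X).round(1)*1.5)
im=c[0];hsv=cv2.cvtColor(im,cv2.COLOR_RGB2HSV)
m=((hsv[...,1]<60)&(hsv[...,2]>90)).astype(np.uint8); m[240:]=0
cs,_=cv2.findContours(m,cv2.RETR_EXTERNAL,cv2.CHAIN_APPROX_NONE)
for q in cs:
    a=cv2.contourArea(q)
    if 800<a<6000: print(a,q[:,0].mean(0)*1.5,cv2.minEnclosingCircle(ray(c,q[:,0],10).astype(np.float32)))
```

```text
16.1 [ 456.92455194 -103.27259429  155.16355063] [-1.79835758e+02 -6.11133729e-02  8.98337538e+01] 59.32076519408624
cr10 [[383.85 279.  ]]
cr32 [[383.85 287.55]]
2188.5 [384.35761589 277.07284768] ((458.6927185058594, -102.33771514892578), 30.287452697753906)
2050.0 [572.78571429 249.10714286] ((593.4976806640625, -83.19680786132812), 40.44538116455078)
```

View pics/w6.png

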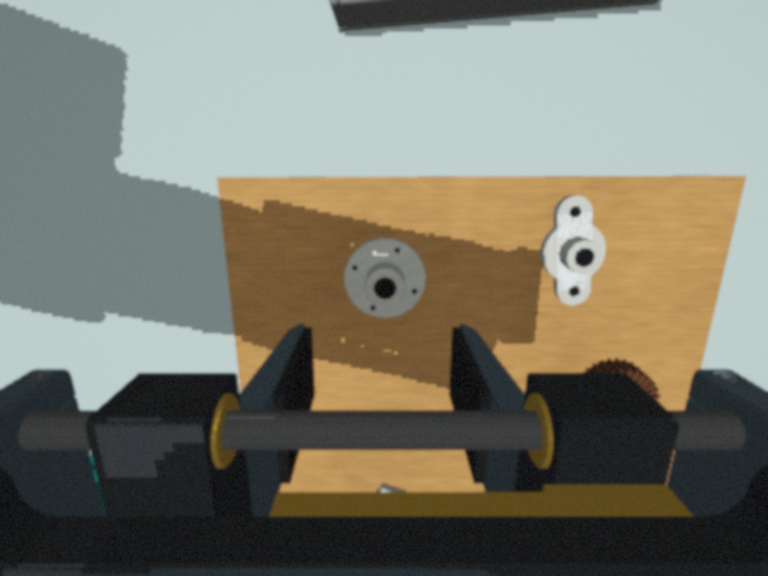

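The round cover is at (384,277), measured at (458.7,-102.3) by the wrist camera and (458.3,-103.1) by the top one. Descending over the boss.

arm_command(series=[0.0035, 0.001, -0.05, 0, 0, 0, 0, 0, -0.07, 0, 0, 0, 0, 0, -0.07, 0, 0, 0, 0, 0, -0.06, 0, 0, 0, 0, 0, -0.04, 0, 0, 0, 0, 0, -0.02, 0, 0, 0, 0, 0, -0.01, 0, 0, 0, 0, 0, 0, 0, 0, 0, 0, 0, 0, 0, 0, 0])

```text
time_s: 16.9
ee_pos: [460.1, -102.2, 29.1]
ee_rot: [179.9, 0.0, 90.0]
force: [0.0, 0.1, 0.3]
gripper_width: 59.1
```

arm_command(series=[-0.003, -0.001, -0.006, 0, 0, 0, 0, 0, -0.006, 0, 0, 0, 0, 0, -0.001, 0, 0, 0, 0, 0, 0, 0, 0, 0])

```text
time_s: 17.23
ee_pos: [458.3, -102.9, 23.6]
ee_rot: [180.0, 0.0, 90.0]
force: [-0.8, -0.2, -0.3]
gripper_width: 59.4
```

arm_command(series=[0, 0, 0, 0, 0, 0, 0, 0, 0, 0, 0, 0, 0, 0, 0, 0, 0, 0, 0, 0, 0, 0, 0, 0, 0, 0, 0, 0, 0, 0, 0, 0, 0, 0, 0, 0, 0, 0, 0, 0, 0, 0], hand=0, newtons=30)

```text
time_s: 17.82
ee_pos: [458.3, -102.9, 23.4]
ee_rot: [180.0, 0.0, 90.0]
force: [0.8, 0.3, 0.2]
gripper_width: 27.0
```

arm_command(series=[0, 0, 0.02, 0, 0, 0, 0, 0, 0.06, 0, 0, 0, 0, 0, 0.07, 0, 0, 0, 0, 0, 0.07, 0, 0, 0, 0, 0, 0.05, 0, 0, 0, 0, 0, 0.03, 0, 0, 0])

```text
time_s: 18.32
ee_pos: [459.2, -103.1, 146.4]
ee_rot: [179.8, 0.1, 90.0]
force: [0.5, -0.2, -1.7]
gripper_width: 27.6
```

arm_command(series=[0.0077, 0.0546, 0, 0, 0, 0.0053, 0.0077, 0.0546, 0, 0, 0, 0.0053, 0.0077, 0.0546, 0, 0, 0, 0.0053, 0.0077, 0.0546, 0, 0, 0, 0.0053, 0.0077, 0.0546, 0, 0, 0, 0.0053, 0.0077, 0.0546, 0, 0, 0, 0.0053, 0.0077, 0.0546, 0, 0, 0, 0.0053, 0.0077, 0.0546, 0, 0, 0, 0.0053, 0.0077, 0.0546, 0, 0, 0, 0.0053, 0.0077, 0.0546, 0, 0, 0, 0.0053, 0.0077, 0.0546, 0, 0, 0, 0.0053, 0.0077, 0.0546, 0, 0, 0, 0.0053, 0.0077, 0.0546, 0, 0, 0, 0.0053, 0.0077, 0.0546, 0, 0, 0, 0.0053, 0.0077, 0.0546, 0, 0, 0, 0.0053, 0.0077, 0.0546, 0, 0, 0, 0.0053, 0.0077, 0.0546, 0, 0, 0, 0.0053, 0.0077, 0.0546, 0, 0, 0, 0.0053, 0, 0, 0, 0, 0, 0, 0, 0, 0, 0, 0, 0])

```text
time_s: 19.98
ee_pos: [513.3, 290.9, 143.3]
ee_rot: [-180.0, 0.0, 94.4]
force: [0.2, 0.5, -0.7]
gripper_width: 27.2
```

Run:
```python
from h import *
s=env.state(); print(s['time_s'],s['ee_pos'],s['ee_rot'],s['gripper_width'])
c=cam("wrist"); cv2.imwrite("pics/w7.png",cv2.resize(c[0][:,:,::-1],None,fx=1.5,fy=1.5))
for n,X in {"hr61":(513.9,290.2,61),"hrfl19":(513.9,290.2,19)}.items(): print(n,proj(c,X).round(1)*1.5)
```

```text
19.9833 [513.27640939 290.93037514 143.34330707] [-1.79974068e+02  3.08261365e-02  9.43698568e+01] 27.24342452433978
hr61 [[382.35 308.4 ]]
hrfl19 [[382.2  288.15]]
```

View pics/w7.png

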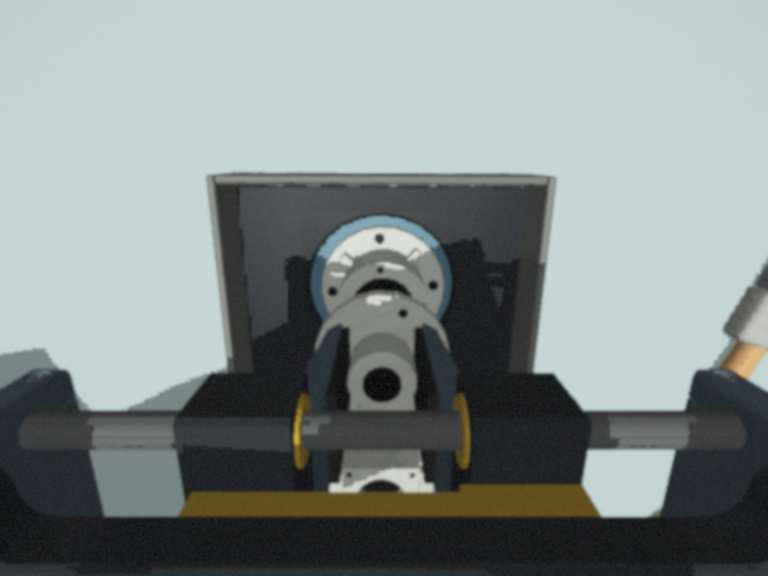

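The held round cover (382,330) lines up with the housing (382,285). Lowering.

arm_command(series=[0.001, -0.001, -0.03, 0, 0, 0, 0, 0, -0.04, 0, 0, 0, 0, 0, -0.035, 0, 0, 0, 0, 0, -0.02, 0, 0, 0, 0, 0, -0.01, 0, 0, 0, 0, 0, 0, 0, 0, 0, 0, 0, 0, 0, 0, 0])

```text
time_s: 20.62
ee_pos: [514.4, 289.6, 89.9]
ee_rot: [180.0, -0.0, 94.2]
force: [0.1, -0.1, -0.5]
gripper_width: 27.2
```

arm_command(series=[-0.001, 0.0005, -0.007, 0, 0, 0, 0, 0, -0.006, 0, 0, 0, 0, 0, -0.005, 0, 0, 0, 0, 0, 0, 0, 0, 0, 0, 0, 0, 0, 0, 0])

```text
time_s: 21.03
ee_pos: [513.8, 290.2, 82.4]
ee_rot: [180.0, -0.0, 94.3]
force: [-0.2, 0.8, 1.5]
gripper_width: 27.2
```

arm_command(series=[0, 0, 0, 0, 0, 0, 0, 0, 0, 0, 0, 0, 0, 0, 0, 0, 0, 0, 0, 0, 0, 0, 0, 0, 0, 0, 0, 0, 0, 0], hand=0.65)

```text
time_s: 21.45
ee_pos: [513.6, 290.1, 82.2]
ee_rot: [180.0, 0.0, 94.3]
force: [0.3, -0.0, -0.3]
gripper_width: 57.6
```

arm_command(series=[0, 0, 0.03, 0, 0, 0, 0, 0, 0.07, 0, 0, 0, 0, 0, 0.07, 0, 0, 0, 0, 0, 0.03, 0, 0, 0, 0, 0, 0, 0, 0, 0])

```text
time_s: 21.87
ee_pos: [515.5, 291.1, 165.7]
ee_rot: [179.6, -0.2, 94.3]
force: [-0.4, 0.3, 1.1]
gripper_width: 59.1
```

Run:
```python
from h import *
s=env.state(); print(s['time_s'],s['ee_pos'],s['ee_rot'],s['gripper_width'])
c=cam("wrist"); cv2.imwrite("pics/w8.png",cv2.resize(c[0][:,:,::-1],None,fx=1.5,fy=1.5))
```

```text
21.8667 [515.51433956 291.10103391 165.73204241] [ 1.79611528e+02 -1.73138540e-01  9.42636075e+01] 59.0789343800709
```

View pics/w8.png

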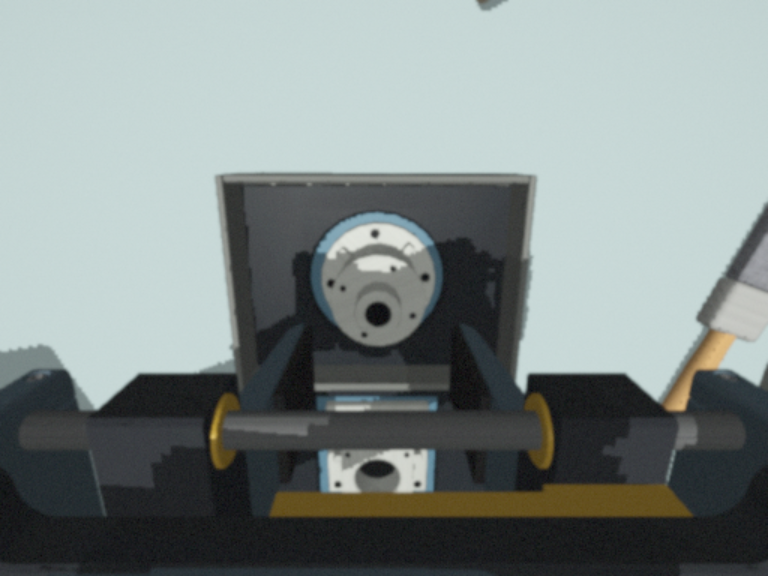

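The round cover sits on the round housing, boss at (378,314) and disc concentric with the barrel. Next the square cover.

arm_command(series=[-0.0056, -0.0774, 0, 0, 0, -0.0337, -0.0056, -0.0774, 0, 0, 0, -0.0337, -0.0056, -0.0774, 0, 0, 0, -0.0337, -0.0056, -0.0774, 0, 0, 0, -0.0337, -0.0056, -0.0774, 0, 0, 0, -0.0337, -0.0056, -0.0774, 0, 0, 0, -0.0337, -0.0056, -0.0774, 0, 0, 0, -0.0337, -0.0056, -0.0774, 0, 0, 0, -0.0337, -0.0056, -0.0774, 0, 0, 0, -0.0337, -0.0056, -0.0774, 0, 0, 0, -0.0337, -0.0056, -0.0774, 0, 0, 0, -0.0337, -0.0056, -0.0774, 0, 0, 0, -0.0337, -0.0056, -0.0774, 0, 0, 0, -0.0337, -0.0056, -0.0774, 0, 0, 0, -0.0337, -0.0056, -0.0774, 0, 0, 0, -0.0337, -0.0056, -0.0774, 0, 0, 0, -0.0337, -0.0056, -0.0774, 0, 0, 0, -0.0337, -0.0056, -0.0774, 0, 0, 0, -0.0337, -0.0056, -0.0774, 0, 0, 0, -0.0337, -0.0056, -0.0774, 0, 0, 0, -0.0337])

```text
time_s: 23.58
ee_pos: [467.6, -330.0, 160.2]
ee_rot: [-179.8, -0.0, 63.8]
force: [0.7, 0.6, 0.3]
gripper_width: 59.2
```

arm_command(series=[0, 0, 0, 0, 0, 0, 0, 0, 0, 0, 0, 0])

```text
time_s: 23.75
ee_pos: [467.7, -329.7, 160.1]
ee_rot: [-179.8, -0.1, 63.8]
force: [-0.2, 0.6, 0.3]
gripper_width: 59.1
```

Run:
```python
from h import *
s=env.state(); print(s['time_s'],s['ee_pos'],s['ee_rot'],s['gripper_width'])
c=cam("wrist"); cv2.imwrite("pics/w9.png",cv2.resize(c[0][:,:,::-1],None,fx=1.5,fy=1.5))
print(proj(c,(469.3,-328.7,10))*1.5)
im=c[0];hsv=cv2.cvtColor(im,cv2.COLOR_RGB2HSV)
m=((hsv[...,1]<60)&(hsv[...,2]>90)).astype(np.uint8); m[240:]=0
cs,_=cv2.findContours(m,cv2.RETR_EXTERNAL,cv2.CHAIN_APPROX_NONE)
for q in cs:
    a=cv2.contourArea(q)
    if 800<a<6000: print(a,q[:,0].mean(0)*1.5,cv2.minAreaRect(ray(c,q[:,0],10).astype(np.float32)))
```

```text
23.75 [ 467.70749548 -329.74007145  160.11692857] [-1.79801219e+02 -5.11020160e-02  6.37916025e+01] 59.07401610925056
[[383.51167162 275.26961882]]
2769.5 [383.55072464 273.02898551] ((469.5146484375, -328.3732604980469), (61.20917892456055, 60.034942626953125), 62.92822265625)
947.5 [554.54545455 201.86363636] ((600.8397216796875, -334.278076171875), (36.396034240722656, 36.937992095947266), 21.70431900024414)
```

View pics/w9.png

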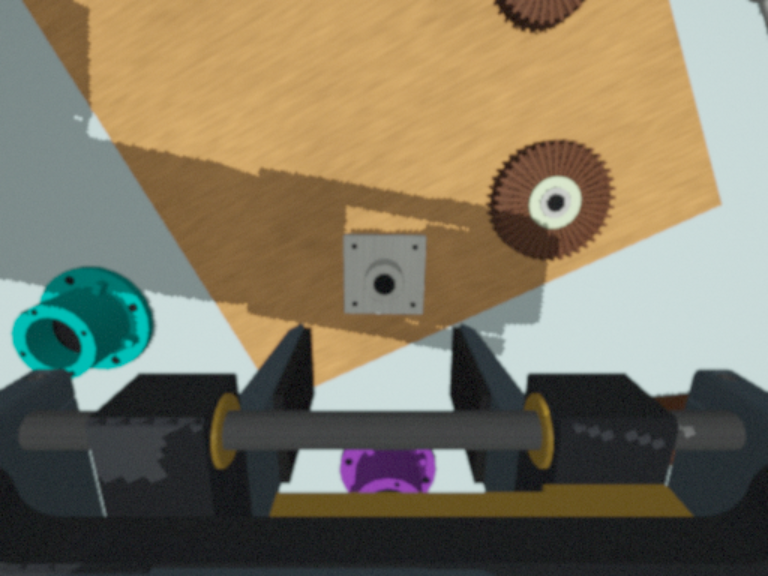

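The square cover is at (384,273), edges parallel to the jaws. The purple decoy (388,465) is out of the way. Descending.

arm_command(series=[0.003, 0.002, -0.05, 0, 0, 0, 0, 0, -0.07, 0, 0, 0, 0, 0, -0.07, 0, 0, 0, 0, 0, -0.06, 0, 0, 0, 0, 0, -0.045, 0, 0, 0, 0, 0, -0.022, 0, 0, 0, 0, 0, -0.01, 0, 0, 0, 0, 0, 0, 0, 0, 0, 0, 0, 0, 0, 0, 0])

```text
time_s: 24.55
ee_pos: [470.7, -328.2, 32.2]
ee_rot: [179.9, 0.0, 64.0]
force: [0.6, -0.2, -0.3]
gripper_width: 59.6
```

arm_command(series=[-0.003, -0.001, -0.01, 0, 0, 0, 0, 0, -0.009, 0, 0, 0, 0, 0, -0.002, 0, 0, 0, 0, 0, 0, 0, 0, 0])

```text
time_s: 24.88
ee_pos: [468.7, -328.7, 23.0]
ee_rot: [-180.0, -0.0, 63.9]
force: [0.0, 0.0, 0.8]
gripper_width: 59.3
```

arm_command(series=[0, 0, 0, 0, 0, 0, 0, 0, 0, 0, 0, 0, 0, 0, 0, 0, 0, 0, 0, 0, 0, 0, 0, 0, 0, 0, 0, 0, 0, 0, 0, 0, 0, 0, 0, 0, 0, 0, 0, 0, 0, 0], hand=0, newtons=30)

```text
time_s: 25.47
ee_pos: [468.9, -328.8, 23.0]
ee_rot: [180.0, 0.0, 63.9]
force: [-0.2, -0.6, 0.1]
gripper_width: 26.9
```

arm_command(series=[0, 0, 0.02, 0, 0, 0, 0, 0, 0.06, 0, 0, 0, 0, 0, 0.07, 0, 0, 0, 0, 0, 0.07, 0, 0, 0, 0, 0, 0.05, 0, 0, 0, 0, 0, 0.03, 0, 0, 0])

```text
time_s: 25.97
ee_pos: [469.7, -329.3, 146.3]
ee_rot: [179.7, 0.0, 63.9]
force: [0.4, -0.2, -0.9]
gripper_width: 27.0
```

arm_command(series=[0.0068, 0.0591, 0, 0, 0, 0.0338, 0.0068, 0.0591, 0, 0, 0, 0.0338, 0.0068, 0.0591, 0, 0, 0, 0.0338, 0.0068, 0.0591, 0, 0, 0, 0.0338, 0.0068, 0.0591, 0, 0, 0, 0.0338, 0.0068, 0.0591, 0, 0, 0, 0.0338, 0.0068, 0.0591, 0, 0, 0, 0.0338, 0.0068, 0.0591, 0, 0, 0, 0.0338, 0.0068, 0.0591, 0, 0, 0, 0.0338, 0.0068, 0.0591, 0, 0, 0, 0.0338, 0.0068, 0.0591, 0, 0, 0, 0.0338, 0.0068, 0.0591, 0, 0, 0, 0.0338, 0.0068, 0.0591, 0, 0, 0, 0.0338, 0.0068, 0.0591, 0, 0, 0, 0.0338, 0.0068, 0.0591, 0, 0, 0, 0.0338, 0.0068, 0.0591, 0, 0, 0, 0.0338, 0.0068, 0.0591, 0, 0, 0, 0.0338, 0.0068, 0.0591, 0, 0, 0, 0.0338, 0.0068, 0.0591, 0, 0, 0, 0.0338, 0.0068, 0.0591, 0, 0, 0, 0.0338])

```text
time_s: 27.63
ee_pos: [523.0, 145.2, 143.4]
ee_rot: [-180.0, 0.0, 94.4]
force: [-0.1, 0.4, -1.6]
gripper_width: 27.0
```

arm_command(series=[0, 0, 0, 0, 0, 0, 0, 0, 0, 0, 0, 0])

```text
time_s: 27.8
ee_pos: [523.0, 144.9, 143.1]
ee_rot: [-180.0, 0.0, 94.5]
force: [0.4, 0.1, -2.0]
gripper_width: 27.3
```

Run:
```python
from h import *
s=env.state(); print(s['time_s'],s['ee_pos'],s['ee_rot'],s['gripper_width'])
c=cam("wrist"); cv2.imwrite("pics/w10.png",cv2.resize(c[0][:,:,::-1],None,fx=1.5,fy=1.5))
```

```text
27.8 [522.96420212 144.87475815 143.12215533] [-1.79986509e+02  2.16359623e-02  9.44728125e+01] 27.32973989348464
```

View pics/w10.png

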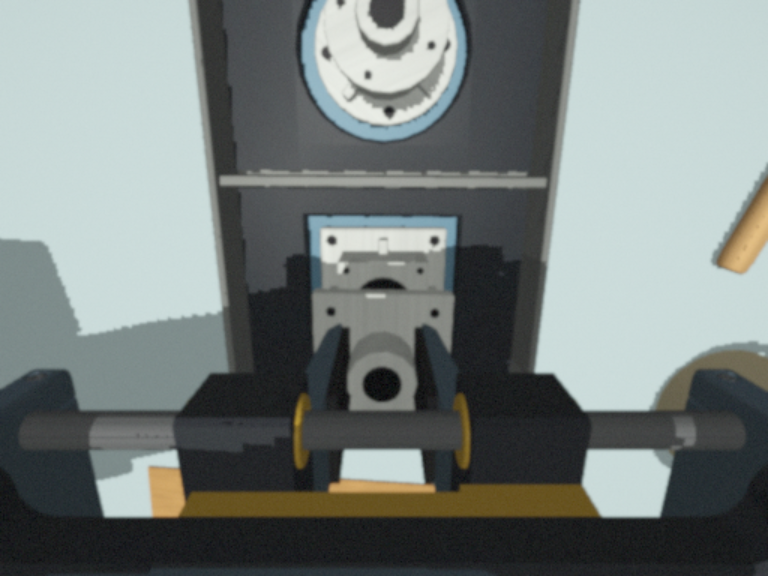

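The square cover's front edge (312–455, row 292) is parallel to and centred over the square housing (320–446). Lowering.

arm_command(series=[0.001, -0.001, -0.03, 0, 0, 0, 0, 0, -0.045, 0, 0, 0, 0, 0, -0.04, 0, 0, 0, 0, 0, -0.025, 0, 0, 0, 0, 0, -0.012, 0, 0, 0, 0, 0, 0, 0, 0, 0, 0, 0, 0, 0, 0, 0])

```text
time_s: 28.43
ee_pos: [524.0, 143.3, 82.6]
ee_rot: [180.0, -0.0, 94.3]
force: [0.1, 0.7, -0.9]
gripper_width: 27.0
```

arm_command(series=[-0.001, 0.001, -0.008, 0, 0, 0, 0, 0, -0.007, 0, 0, 0, 0, 0, -0.0055, 0, 0, 0, 0, 0, 0, 0, 0, 0, 0, 0, 0, 0, 0, 0])

```text
time_s: 28.85
ee_pos: [523.3, 144.1, 74.0]
ee_rot: [180.0, -0.0, 94.4]
force: [0.5, -0.5, -2.4]
gripper_width: 27.0
```

arm_command(series=[0, 0, -0.0025, 0, 0, 0, 0, 0, 0, 0, 0, 0, 0, 0, 0, 0, 0, 0])

```text
time_s: 29.1
ee_pos: [523.3, 144.1, 74.0]
ee_rot: [180.0, -0.0, 94.4]
force: [-0.9, -1.2, 5.9]
gripper_width: 27.0
```

Contact. Releasing and backing off.

arm_command(series=[0, 0, 0, 0, 0, 0, 0, 0, 0, 0, 0, 0, 0, 0, 0, 0, 0, 0, 0, 0, 0, 0, 0, 0, 0, 0, 0, 0, 0, 0], hand=0.65)

```text
time_s: 29.52
ee_pos: [523.2, 144.1, 72.8]
ee_rot: [-180.0, 0.0, 94.4]
force: [0.1, -0.2, -1.0]
gripper_width: 57.3
```

arm_command(series=[0, 0, 0.03, 0, 0, 0, 0, 0, 0.07, 0, 0, 0, 0, 0, 0.08, 0, 0, 0, 0, 0, 0.08, 0, 0, 0, -0.05, -0.05, 0.05, 0, 0, 0, -0.05, -0.05, 0, 0, 0, 0, -0.05, -0.06, 0, 0, 0, 0, -0.04, -0.06, 0, 0, 0, 0, 0, -0.06, 0, 0, 0, 0, 0, -0.06, 0, 0, 0, 0, 0, 0, 0, 0, 0, 0, 0, 0, 0, 0, 0, 0])

```text
time_s: 30.52
ee_pos: [447.2, 7.5, 197.0]
ee_rot: [180.0, -0.0, 94.2]
force: [-0.4, 0.6, -0.2]
gripper_width: 59.1
```

Run:
```python
from h import *
s=env.state(); print(s['time_s'],s['ee_pos'],s['force'],s['qvel'].round(1))
c=cam("top"); cv2.imwrite("pics/t11.png",cv2.resize(c[0][80:240,60:390,::-1],None,fx=2.4,fy=2.4,interpolation=cv2.INTER_CUBIC))
g=c[0][105:210,65:215]; a=cv2.resize(g[:,:,::-1],None,fx=5,fy=5,interpolation=cv2.INTER_CUBIC); cv2.imwrite("pics/t11b.png",a)
print("top pred hs/cs", ((proj(c,[(523.4,144,19),(523.4,144,61),(513.9,290,19),(513.9,290,69)])-[65,105])*5).round(0))
c=cam("scene"); g=c[0][170:280,300:470]; cv2.imwrite("pics/s11.png",cv2.resize(g[:,:,::-1],None,fx=4.5,fy=4.5,interpolation=cv2.INTER_CUBIC))
```

```text
30.5167 [447.18280077   7.46047528 197.01367564] [-0.41631911  0.60322847 -0.23738863] [ 1.9  0.4 -0.3  0.5  0.1  0.3]
top pred hs/cs [[526. 264.]
 [507. 251.]
 [236. 275.]
 [198. 261.]]
```

View pics/t11b.png

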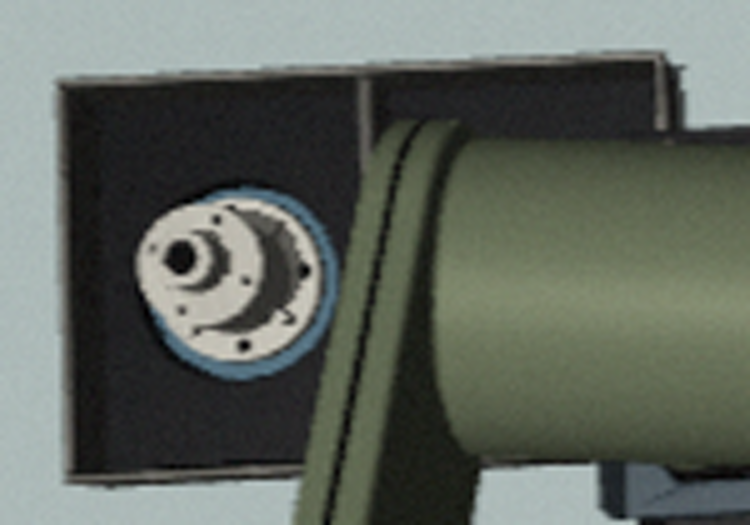

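View pics/s11.png

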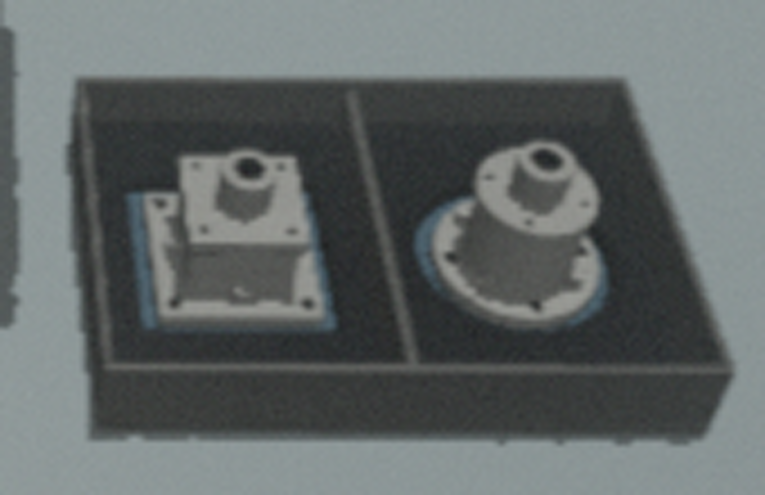

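View pics/t11.png

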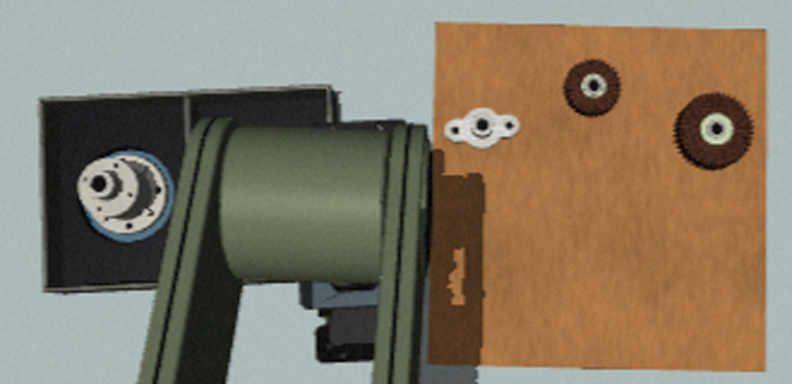

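The covers look right from the side: square plate at (240,200), round disc at (537,190), both flat. The top camera's view of the square pair is blocked by the arm, so I move away for one more check.

arm_command(series=[0, -0.06, 0, 0, 0, 0, 0, -0.06, 0, 0, 0, 0, 0, -0.06, 0, 0, 0, 0, 0, -0.06, 0, 0, 0, 0, 0, -0.06, 0, 0, 0, 0, 0, -0.06, 0, 0, 0, 0, 0, -0.06, 0, 0, 0, 0, 0, -0.06, 0, 0, 0, 0, 0, 0, 0, 0, 0, 0, 0, 0, 0, 0, 0, 0])

```text
time_s: 31.45
ee_pos: [447.6, -183.7, 196.6]
ee_rot: [-180.0, -0.0, 94.3]
force: [-0.5, -0.5, -0.1]
gripper_width: 58.7
```

Run:
```python
from h import *
s=env.state(); print(s['time_s'],s['ee_pos'])
c=cam("top"); g=c[0][105:210,65:215]; a=cv2.resize(g[:,:,::-1],None,fx=5,fy=5,interpolation=cv2.INTER_CUBIC)
P=((proj(c,[(523.4,144,19),(523.4,144,61),(523.4,144,83)])-[65,105]+.5)*5).round(0);print(P)
def sq(h,z):
    a_=np.radians(4.3);R=np.array([[np.cos(a_),-np.sin(a_)],[np.sin(a_),np.cos(a_)]])
    q=np.array([[-h,-h],[h,-h],[h,h],[-h,h]])@R.T+[523.4,144]
    return ((proj(c,np.c_[q,[z]*4])-[65,105]+.5)*5).astype(np.int32)
b=a.copy(); cv2.polylines(b,[sq(42,19)],1,(0,255,0),1); cv2.polylines(b,[sq(30,61)],1,(0,0,255),1)
cv2.imwrite("pics/t12.png",b)
```

```text
31.45 [ 447.64728854 -183.7479711   196.61670914]
[[528. 266.]
 [510. 254.]
 [499. 247.]]
```

View pics/t12.png

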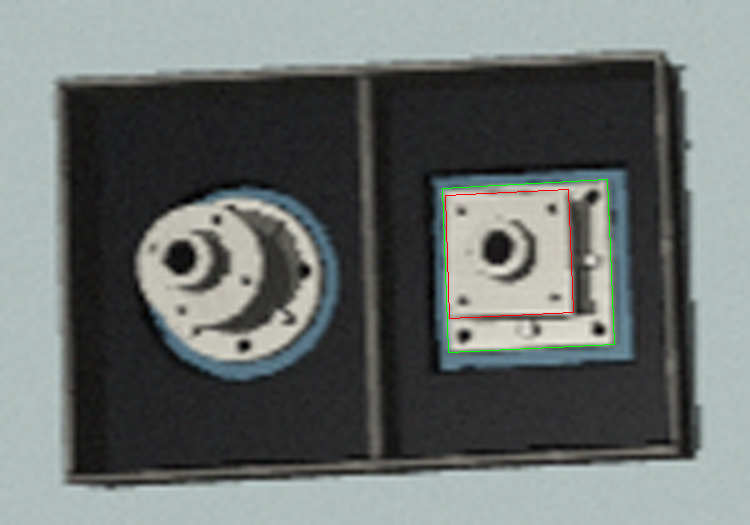

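The flange and the square cover match the outlines expected for a centred, aligned pair to within 1–2 mm. Handing in.

Run:
```python
from workcell import env
print(env.job_done())
```

```text
the job is handed in; nothing more can be done
None
```

I packed the box in the order asked and handed the job in at about 31.5 s. No verdict was reported. The square housing went in first, then the round one. With both seated and let go, I put the round cover on, then the square cover.

- **Square pair:** in the last top picture the housing flange and its cover match the outlines of a centred, aligned pair to about 1–2 mm.
- **Round pair:** its flange and cover were within about 1–2 mm of where I expected them in the top picture taken just before that one.
- **Left alone:** the oval cover and both flap wheels show no visible movement in the pictures. I did not measure them again at the end.
- **Arm:** nothing was dropped, and the gripper was clear of everything at hand-in.

Nothing failed. The wrist and top cameras disagreed by about 1–3 mm in places, worst (3 mm) at the edge of the round cut-out. That is well inside the tolerances.

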